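Clear the mug off the stamping block and line up the stamp over the card

ROBOT

A 6-joint arm with a two-finger parallel gripper is mounted at the origin on a cart in front of the work surface, level with it; the furniture and walls round the work are solid. World frame = base frame: x ahead of the robot, y to its left, z up, the work surface at z = 0. Lengths are in m, angles in rad, forces in N, time in s.
With the tool pointing down it reaches from about 0.375 to 0.975 m from the base axis. Payload 3.8 kg.
Tool frame: the origin (TCP) lies midway between the tips of the shut fingers; the grasp point (between the pads) lies 19 mm behind it; z points along the fingers, y is the line along which they close (so a half turn about z gives the same grasp; the last joint's range is limited). The gripper opens to 85 mm and grips with 20 to 120 N. Pads are 22 mm wide; open, the fingers measure 114 mm over their backs; the gripper's body (76 mm by 85 mm) begins 54 mm behind the grasp point. The pads swing forward as they close: fully open they stand 13 mm farther back than shut.
Start: joints at [1.244, 0.264, 1.604, -0, 1.274, -0.037], TCP at [0.193, 0.647, 0.208] pointing down, gripper open.
Joint ranges: [-2.63, 2.63], [-0.94, 2.18], [0.31, 2.57], [-1.31, 4.45], [0, 2.66], [-2.55, 2.55]. Speed limits (rad/s): [2.57, 2.57, 3.14, 3.14, 3.14, 3.14].

INTERFACE

Orientations are given as a rotation vector (axis times angle).
In Python, from workcell import bot, cams gives the robot as it stands.
- The arm moves only by the tool play_rows, never from a script. Its argument "rows" is a list of rows, each a list of 2 entries, a list of its own where there are three numbers: the shift along the tool's x, y, z scaled (see below), then the turn, a rotation vector about the tool's x, y, z scaled (see below). A call has 1 to 20 rows; each row is the pose to reach, as a shift and turn from the pose commanded when the call began, along the tool's axes at that moment; what a row does not reach only later rows make up. The controller multiplies each number of a shift by 250 mm and each number of a turn by 45 degrees. A row lasts 1/12 s, in which the tool goes at most 41.7 mm and 7.16 degrees, less where a joint would pass 70% of its speed; a pose out of reach is approached as far as the arm can. A call with a number of a shift or a turn outside -1 to 1 is refused whole. A call with a gripper value outside its range is refused whole. "claw" is the opening, from -1 (shut) to 1 (fully open), set as the call begins (left out, the last holds). The fingers move at their own pace and stop on an object; "newtons" is the grip in N (left out, the last holds). Time passes only in rows, so rows that repeat a pose let the fingers close. It gives the time, the measured TCP pose, the force, the opening and the grip force at its end, in the units of the state.
- bot.read_state(): the state, without advancing time (a new reading comes with each control period).
- cams.read_camera(name): name is "scene" or "top" or "wrist"; returns a dict with "image" (384x512x3 uint8, red, green, blue), "K" (3x3 intrinsics, pixels), "T" (4x4, takes a point from camera to world coordinates); the wrist camera has in their place "mount" (4x4, takes a point from camera to tool coordinates, whose origin is the TCP and whose axes are the flange's). Camera axes: x right, y down, z forward; pixel columns grow to the right and rows downward; lengths in m; the calibration is good to about 2 mm. A picture is of the moment at which its call begins: read the wrist's pose just before it. There is no depth.
- bot.finish_job(): hands the job in; it is judged then, once.
The state is a dict: "time": time; "q": joint angles; "joint_vel": joint speeds; "joint_torque": joint torques, N m; "tool_pos": TCP position; "tcp_rot": TCP orientation; "wrist_force": force on the tool from outside, world axes, zero at the start; "torque": the same for the moment, N m; "width": opening from 0.0 (shut) to 1.0 (fully open); "grip_force": force on a finger pad.
Only numpy, scipy, OpenCV 4.12 (cv2) and the standard library are available. Lean on these libraries where they do the work, as an engineer would, in place of code of your own. Each camera call takes 0.05 s, during which the arm holds its last target. There are 200 camera calls.

TASK

Somebody left the mug on the card on the stamping block: lift it off and stand it upright on the free table just to the right of the block (the robot's right), and let go of it. Then take the largest of the three wooden stamps on the board at the left, carry it over the rack of ink bottles and hold it level about one centimetre above the printed square on the card, centred on the square and with its sides in line with it, ready to press but never touching the card or the block. Finish while still holding the stamp there, and leave everything else as it stands.

Things in the scene. Friction and masses are not known exactly. Their poses are not given: they have to be found in the camera images.
- stamping_block: fixed stamping block: plywood base 112 (its x) x 124 (its y) x 20 mm with a white 78 x 78 x 1.5 mm card lying centred on top, in two small L-shaped metal corner stops (top 24 mm above the table) at its +x corners. Origin: centre of the underside, on the table; z up. It stands turned by up to 0.5 rad either way
- print_square (a point): centre of the printed dark square outline (34 x 34 mm, sides along the block's x and y) on the card, at the card's upper face 21.5 mm above the table; the mug hides it at the start
- mug: plain white mug, 0.2 to 0.4 kg, standing on the card: cup 76 mm across and 80 mm high, with one loop handle on its -y side. Origin on the underside, 15 mm from the cup's axis towards the handle; z up. The handle lies in the mug's y-z plane, is 10 mm thick along x, reaches y = -53 mm; its top is 72 mm up
- mug_centre (a point): point on the cup's axis at its underside
- mug_handle (a point): point in the upper part of the handle's loop, 62 mm above the mug's underside, 56 mm out from the cup's axis: a place for the middle of the finger pads when pinching the handle from above across the mug's x
- large_stamp: the largest wooden rubber stamp: square foot 30 x 30 x 20 mm with the rubber face down, round turned handle up to 16 mm thick from 20 to 53 mm height. Origin: centre of the underside (the rubber face), z up, x and y along the sides of the foot. It stands on the stamp board, its underside 18 mm above the table; the three stamps change places
- medium_stamp: like the large stamp but with a 22 x 22 mm foot; bystander
- small_stamp: like the large stamp but with an 18 x 18 mm foot; bystander
- stamp_board: fixed low wooden board on feet, 180 x 180 mm, its top 18 mm above the table, left of the ink rack; the three stamps stand on it about 9 cm apart. Origin: centre, at table height
- ink_rack: fixed low wooden open rack 190 (its x) x 62 (its y) x 28 mm with 5 mm floor and three bays, holding three ink bottles; it lies between the stamps and the block with its long side pointing away from the robot. Origin: centre of the underside. It stands on the dark desk mat, which is 2.5 mm thick
- ink_bottle_1: ink bottle with screw cap, 44 mm across, 62 mm high, in the rack's bay nearest the robot, its top 70 mm above the table; origin: centre of the underside
- ink_bottle_2: like ink_bottle_1, in the middle bay
- ink_bottle_3: like ink_bottle_1, in the bay farthest from the robot
- ink_pad: stamp pad with lid, 77 x 54 x 16 mm, behind the free place at the right; origin: centre of the underside; bystander. Behind it stands a press whose black lever grip leans towards the robot, its end at about x = 0.62, y = -0.22, 0.38 to 0.44 m up: keep the wrist clear of it
- glue_stick: standing glue stick, 26 mm across, 90 mm high, left of the far end of the rack; bystander
- eraser: eraser 43 x 19 x 12 mm, left of the near end of the rack; bystander

How it is judged:
By the outcome, as a careful person would: the job done as asked, in the order asked, and still so for the second after the job is handed in, while the arm keeps its last pose, push and grip.
It also fails if it takes over 64 s, if anything falls off the work surface, if the arm or the gripper's body presses on something with over 40 N, if the wrist force passes 120 N, or if a joint passes its speed limit or range.

## Working session

There is one attempt and no reset: what is moved stays moved. The work goes in short steps, Python scripts to look and compute and a tool call to move; the robot and the scene stay as the last step left them, time stands still between calls to the robot, and variables do not carry over. Pictures are saved under pics/ and viewed, at most 10 in all, crops included, and the job is handed in when it is done.

Besides the shell and the picture viewer there is one more tool, called after "Emit:" as name(argument=value, ...) on one line, values as JSON. play_rows: Moves the arm, as the interface text tells. Its arguments: {"type":"object","properties":{"rows":{"type":"array","items":{"type":"array"}},"claw":{"type":"number"},"newtons":{"type":"number"}},"required":["rows"]}

```bash
mkdir -p pics; ls
python3 - <<'E'
from workcell import bot,cams
import cv2,numpy as np
s=bot.read_state(); print(s)
for n in("scene","top"):
    c=cams.read_camera(n); cv2.imwrite(f"pics/{n}0.png",c["image"][:,:,::-1]); np.savez(f"{n}0.npz",**c); print(n,c["K"].tolist(),np.round(c["T"],3).tolist())
E
```

```text
pics
{'time': 0.0, 'q': array([ 1.24406181e+00,  2.64759105e-01,  1.60538419e+00,  5.91707093e-06,
        1.27368992e+00, -3.69258301e-02]), 'joint_vel': array([-0.0010657 , -0.00047835,  0.00135069,  0.00058951,  0.00046277,
       -0.00156039]), 'joint_torque': array([ 2.13794388e-03, -5.15103507e+01, -3.67323446e+01, -6.08794176e-05,
        1.29722140e-02, -2.68772362e-05]), 'tool_pos': array([0.19265853, 0.64610317, 0.20685256]), 'tcp_rot': array([-0.45358211, -3.10825919,  0.00345939]), 'wrist_force': array([ 0.35609081,  0.25723173, -0.42563263]), 'torque': array([-3.04191218e-02,  6.54829982e-05, -7.07758289e-02]), 'grip_force': 0.0, 'width': 1.0019777629560334}
scene [[365.77173707068914, 0.0, 256.15080048673764], [0.0, 365.77173707068914, 192.46526448617027], [0.0, 0.0, 1.0]] [[-0.571, -0.357, 0.74, -0.208], [-0.821, 0.249, -0.514, 0.64], [-0.001, -0.901, -0.435, 0.522], [0.0, 0.0, 0.0, 1.0]]
top [[413.2573837011543, 0.0, 258.64688432871554], [0.0, 413.2573837011543, 191.31066128506873], [0.0, 0.0, 1.0]] [[0.027, -0.995, 0.101, 0.413], [-1.0, -0.027, 0.006, 0.102], [-0.003, -0.101, -0.995, 1.139], [0.0, 0.0, 0.0, 1.0]]
```

View pics/top0.png

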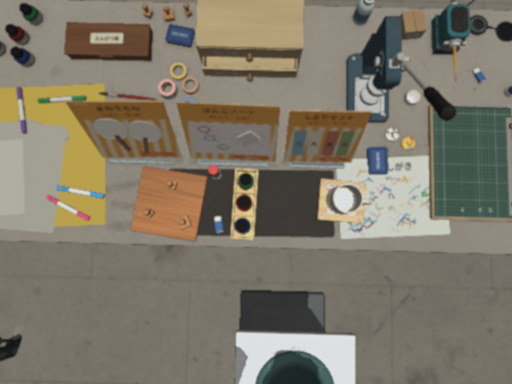

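View pics/scene0.png

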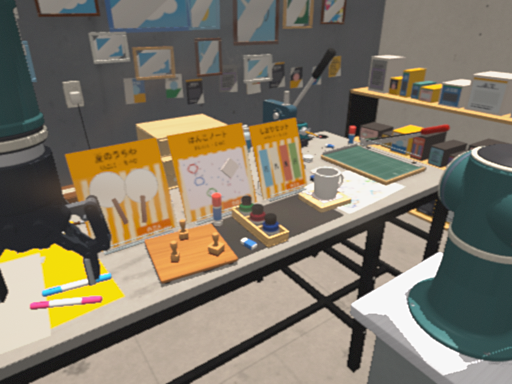

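The top view shows the stamp board at about (170,205), the rack at (243,203), the block with the mug at (343,200), the ink pad at (377,160) and the press grip at (440,103). The scene view shows the largest stamp near (215,243) and the mug at (326,183). I'll enlarge both.

```bash
cat > h.py <<'E'
import numpy as np,cv2
from scipy.spatial.transform import Rotation as R
def ray(K,T,uv,z):
    uv=np.atleast_2d(uv).astype(float); d=np.c_[uv,np.ones(len(uv))]@np.linalg.inv(K).T@T[:3,:3].T
    o=T[:3,3]; return o+d*((z-o[2])/d[:,2])[:,None]
def proj(K,T,p):
    p=np.atleast_2d(p); c=(p-T[:3,3])@T[:3,:3]; q=c@K.T; return q[:,:2]/q[:,2:]
def wristT(s,mount):
    M=np.eye(4); M[:3,:3]=R.from_rotvec(s["tcp_rot"]).as_matrix(); M[:3,3]=s["tool_pos"]; return M@mount
def down(yaw):  # tool z down, tool y axis along world direction yaw
    y=np.array([np.cos(yaw),np.sin(yaw),0]); z=np.array([0,0,-1.]); return np.c_[np.cross(y,z),y,z]
def move(s,pos,Rm):
    """shift & turn in units from state/commanded pose"""
    R0=R.from_rotvec(s["tcp_rot"]).as_matrix()
    return np.round(R0.T@(np.array(pos)-s["tool_pos"])/.25,4), np.round(R.from_matrix(R0.T@Rm).as_rotvec(degrees=True)/45,4)
E
python3 - <<'E'
from h import *
t=np.load("top0.npz");s=np.load("scene0.npz")
a=cv2.resize(t["image"][150:245,125:385],None,fx=3,fy=3,interpolation=cv2.INTER_CUBIC)
b=cv2.resize(s["image"][155:285,140:360],None,fx=2.4,fy=2.4,interpolation=cv2.INTER_CUBIC)
im=np.zeros((a.shape[0]+b.shape[0],780,3),np.uint8); im[:a.shape[0]]=a; im[a.shape[0]:,:b.shape[1]]=b
print(a.shape,b.shape); cv2.imwrite("pics/crop1.png",im[:,:,::-1])
E
```

```text
(285, 780, 3) (312, 528, 3)
```

View pics/crop1.png

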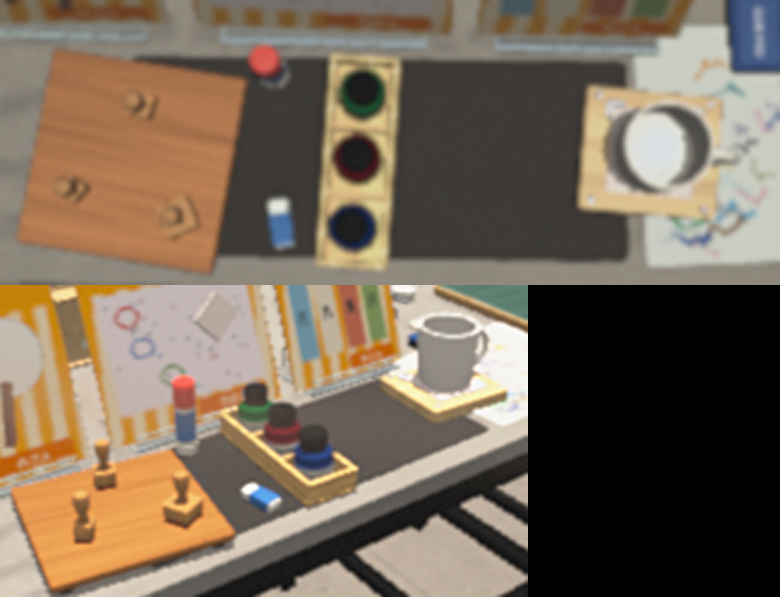

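The crop shows the block's corners at about (588,85), (722,97), (716,217) and (578,210). The mug rim is round (660,147) with its handle towards the right at (720,152). The largest stamp's foot is at about (178,218), nearest the robot on the board's right. Rough numbers come first, then a move for a closer look.

Run:
```python
from h import *
from workcell import bot,cams
t=np.load("top0.npz");s=np.load("scene0.npz")
f=lambda c:np.array(c)/3+[125,150]
K,T=t["K"],t["T"]
B=ray(K,T,f([(588,85),(722,97),(716,217),(578,210)]),.02); print("block",B.round(3).tolist(),B.mean(0))
print(np.linalg.norm(np.roll(B,-1,0)-B,axis=1), np.degrees(np.arctan2(*(np.roll(B,-1,0)-B)[:,[1,0]].T)))
print("rim",ray(K,T,f([(660,147)]),.1015),"handle",ray(K,T,f([(722,152)]),.09))
F=ray(K,T,f([(178,198),(200,232),(163,238),(172,216)]),.038);print("stamp foot",F.round(3).tolist())
print("bottle tops",ray(K,T,f([(362,88),(357,152),(352,226)]),.07).round(3).tolist())
print("pad",ray(K,T,f([(732,10)]),.016),"stamps",ray(K,T,f([(140,102),(72,187),(172,214)]),.07).round(3).tolist())
g=lambda c:np.array(c)/2.4+[140,155]-[0,285/2.4]
print("scene: mug foot etc", ray(s["K"],s["T"],g([(448,388)]),.0215), "large handle top",ray(s["K"],s["T"],g([(180,474)]),.071))
c=cams.read_camera("wrist"); print(c["K"].tolist(),c["mount"].round(3).tolist())
st=bot.read_state(); print(R.from_rotvec(st["tcp_rot"]).as_matrix().round(3))
```

```text
block [[0.566, -0.06, 0.02], [0.559, -0.182, 0.02], [0.45, -0.177, 0.02], [0.453, -0.053, 0.02]] [ 0.50675493 -0.11799704  0.02      ]
[0.12198393 0.10903329 0.12413765 0.11397192] [-93.64651471 177.21747358  88.6388962   -3.85307565]
rim [[ 0.50427754 -0.10948475  0.1015    ]] handle [[ 0.50244166 -0.16435642  0.09      ]]
stamp foot [[0.453, 0.305, 0.038], [0.424, 0.284, 0.038], [0.417, 0.316, 0.038], [0.437, 0.309, 0.038]]
bottle tops [[0.552, 0.143, 0.07], [0.496, 0.146, 0.07], [0.432, 0.148, 0.07]]
pad [[ 0.63977679 -0.19221758  0.016     ]] stamps [[0.534, 0.336, 0.07], [0.459, 0.391, 0.07], [0.438, 0.303, 0.07]]
scene: mug foot etc [[ 0.48942022 -0.10666995  0.0215    ]] large handle top [[0.4345641  0.30905101 0.071     ]]
[[344.52433181002056, 0.0, 255.94386754593387], [0.0, 344.52433181002056, 190.49743989382532], [0.0, 0.0, 1.0]] [[0.0, -0.963, -0.271, 0.068], [1.0, 0.0, -0.001, -0.0], [0.001, -0.271, 0.963, -0.166], [0.0, 0.0, 0.0, 1.0]]
[[-0.958  0.286 -0.001]
 [ 0.286  0.958 -0.002]
 [ 0.    -0.002 -1.   ]]
```

Run:
```python
from h import *
from workcell import bot
s=bot.read_state()
print(move(s,[.435,.305,.23],down(np.radians(40))))
```

```text
(array([-1.3189, -1.0313, -0.0897]), array([-2.300e-03,  6.000e-04,  7.421e-01]))
```

Emit:
play_rows(rows=[[[-0.66,-0.515,-0.045],[0,0,0.37]],[[-0.66,-0.515,-0.045],[0,0,0.37]],[[-0.66,-0.515,-0.045],[0,0,0.37]],[[-0.66,-0.515,-0.045],[0,0,0.37]],[[-0.66,-0.515,-0.045],[0,0,0.37]],[[-0.66,-0.515,-0.045],[0,0,0.37]]])

```text
time: 0.65
tool_pos: [0.3177, 0.471, 0.2196]
tcp_rot: [0.905, 3.005, -0.004]
wrist_force: [0.3, 1.3, 0.3]
width: 0.998
grip_force: 0.0
```

Run:
```python
from h import *
from workcell import bot
s=bot.read_state()
print(s["tool_pos"],s["q"].round(2),move(s,[.435,.305,.23],down(np.radians(40))))
```

```text
[0.31772472 0.47099285 0.21955933] [ 0.94  0.06  1.82 -0.    1.26 -0.05] (array([-0.7579, -0.2946, -0.0387]), array([-0.0013,  0.0047,  0.3664]))
```

Emit:
play_rows(rows=[[[-0.758,-0.295,-0.04],[0,0,0.366]],[[-0.758,-0.295,-0.04],[0,0,0.366]],[[-0.758,-0.295,-0.04],[0,0,0.366]],[[-0.758,-0.295,-0.04],[0,0,0.366]],[[-0.758,-0.295,-0.04],[0,0,0.366]],[[-0.758,-0.295,-0.04],[0,0,0.366]],[[-0.758,-0.295,-0.04],[0,0,0.366]],[[-0.758,-0.295,-0.04],[0,0,0.366]]])

```text
time: 1.32
tool_pos: [0.432, 0.311, 0.2292]
tcp_rot: [-1.322, -2.849, -0.0]
wrist_force: [0.7, 0.5, -0.5]
width: 0.997
grip_force: 0.0
```

Run:
```python
from h import *
from workcell import bot,cams
s=bot.read_state(); c=cams.read_camera("wrist")
np.savez("w1.npz",image=c["image"],K=c["K"],T=wristT(s,c["mount"]))
cv2.imwrite("pics/w1.png",cv2.resize(c["image"],(768,576))[:,:,::-1])
s=bot.read_state();print(s["tool_pos"]);
m=np.array([.47,.08,.25]);print(move(s,m,down(np.radians(20))))
```

```text
[0.43159908 0.31145566 0.22913173]
(array([-0.8054, -0.4817, -0.0838]), array([-0.0008, -0.0008,  0.4512]))
```

View pics/w1.png

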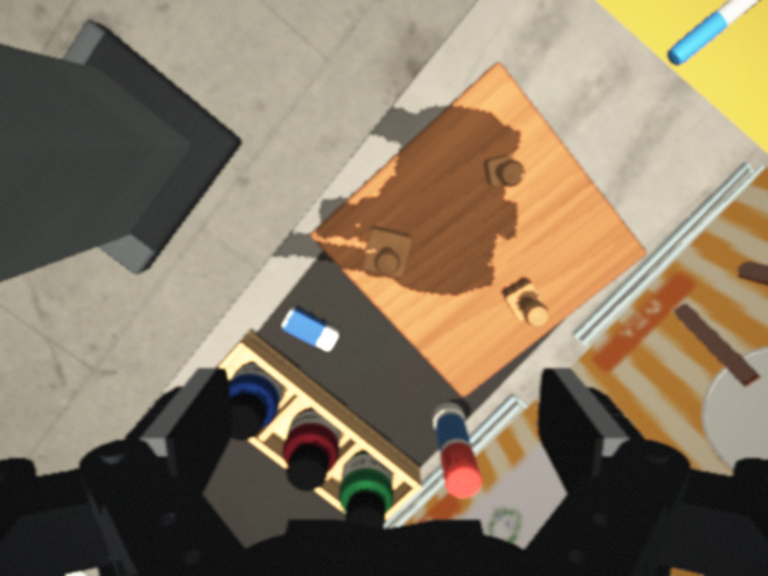

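The large stamp's foot is at about (388,255) in this picture, with the bottles at the bottom and the glue stick at (458,450). It is well visible. I go on to the mug.

Emit:
play_rows(rows=[[[-0.8,-0.48,-0.08],[0,0,0.45]],[[-0.8,-0.48,-0.08],[0,0,0.45]],[[-0.8,-0.48,-0.08],[0,0,0.45]],[[-0.8,-0.48,-0.08],[0,0,0.45]],[[-0.8,-0.48,-0.08],[0,0,0.45]],[[-0.8,-0.48,-0.08],[0,0,0.45]],[[-0.8,-0.48,-0.08],[0,0,0.45]]])

```text
time: 1.95
tool_pos: [0.4706, 0.0781, 0.25]
tcp_rot: [1.803, 2.57, -0.001]
wrist_force: [-0.3, 0.4, -0.4]
width: 1.0
grip_force: 0.0
```

Run:
```python
from h import *
from workcell import bot
w=np.load("w1.npz")
P=ray(w["K"],w["T"],np.array([(370,228),(412,235),(403,280),(363,270)])/1.5,.038);print(P.round(4).tolist(),P.mean(0)); d=np.roll(P,-1,0)-P; print(np.linalg.norm(d,axis=1),np.degrees(np.arctan2(d[:,1],d[:,0])))
s=bot.read_state();print(s["tool_pos"],move(s,[.5,-.13,.25],down(0)))
```

```text
[[0.4184, 0.3115, 0.038], [0.444, 0.3267, 0.038], [0.4604, 0.298, 0.038], [0.4339, 0.2852, 0.038]] [0.43916372 0.30535286 0.038     ]
[0.02974447 0.03312867 0.02950943 0.03058744] [  30.70158386  -60.14515797 -154.2322433   120.42961504]
[0.47061651 0.07806427 0.25002964] (array([-0.8225, -0.173 ,  0.0018]), array([0.0013, 0.0026, 0.4426]))
```

Emit:
play_rows(rows=[[[-0.82,-0.17,0],[0,0,0.44]],[[-0.82,-0.17,0],[0,0,0.44]],[[-0.82,-0.17,0],[0,0,0.44]],[[-0.82,-0.17,0],[0,0,0.44]],[[-0.82,-0.17,0],[0,0,0.44]],[[-0.82,-0.17,0],[0,0,0.44]],[[-0.82,-0.17,0],[0,0,0.44]]])

```text
time: 2.53
tool_pos: [0.5007, -0.1265, 0.2489]
tcp_rot: [-2.218, -2.223, -0.0]
wrist_force: [0.0, 0.8, 0.4]
width: 1.001
grip_force: 0.0
```

Run:
```python
from h import *
from workcell import bot,cams
s=bot.read_state(); c=cams.read_camera("wrist")
np.savez("w2.npz",image=c["image"],K=c["K"],T=wristT(s,c["mount"]))
cv2.imwrite("pics/w2.png",cv2.resize(c["image"],(768,576))[:,:,::-1])
s=bot.read_state();print(s["tool_pos"],s["tcp_rot"])
```

```text
[ 0.50048187 -0.12527323  0.24887495] [-2.21575323e+00 -2.22463684e+00 -5.30639147e-04]
```

View pics/w2.png

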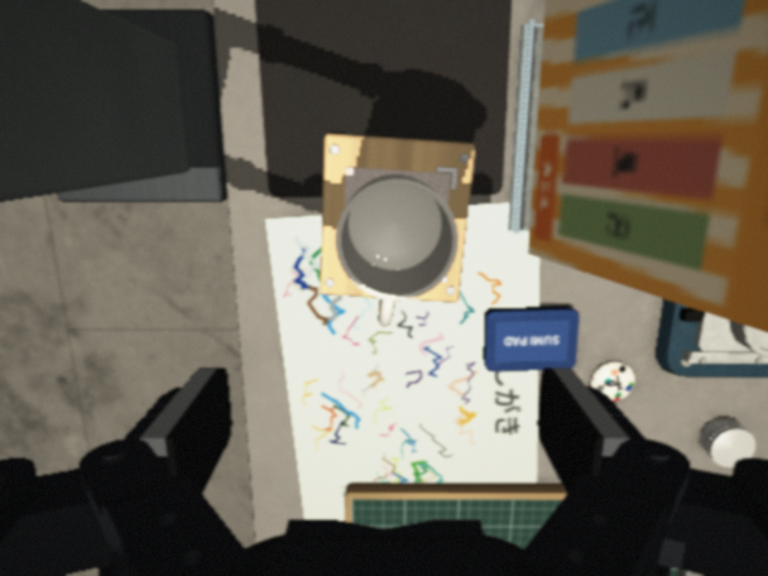

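The cup rim is centred at about (397,235), radius 60, and the handle runs down to (386,325). The block's corners are at about (326,135), (473,149), (460,303) and (322,297). There is free paper below the block, and the pad is at (485–578, 307–370).

Run:
```python
from h import *
w=np.load("w2.npz");K,T=w["K"],w["T"];f=lambda a,z:ray(K,T,np.atleast_2d(a)/1.5,z)
im=w["image"]
r=[(339,232),(457,232),(397,174),(397,297)]
print("rim",f(r,.1015).round(4).tolist())
h=f([(387,302),(386,325)],.085); print("handle",h.round(4).tolist())
B=f([(326,135),(473,149),(460,303),(322,297)],.02);d=np.roll(B,-1,0)-B
print(B.round(4).tolist(),B.mean(0),np.linalg.norm(d,axis=1),np.degrees(np.arctan2(d[:,1],d[:,0])))
print("pad",f([(485,310),(578,310),(578,370),(488,370)],.016).round(3).tolist(),"mat",f([(348,488),(250,330)],0.).round(3).tolist())
g=cv2.cvtColor(im,cv2.COLOR_RGB2GRAY); cv2.imwrite("pics/c3.png",cv2.resize(im[80:230,200:325],None,fx=4.6,fy=3.9,interpolation=cv2.INTER_CUBIC)[:,:,::-1])
```

```text
rim [[0.4733, -0.1126, 0.1015], [0.5456, -0.1124, 0.1015], [0.5085, -0.0777, 0.1015], [0.5093, -0.1541, 0.1015]]
handle [[0.503, -0.1627, 0.085], [0.5024, -0.179, 0.085]]
[[0.4581, -0.0548, 0.02], [0.5665, -0.0645, 0.02], [0.5619, -0.1839, 0.02], [0.4514, -0.1792, 0.02]] [ 0.50949237 -0.12057217  0.02      ] [0.10884483 0.11949414 0.1106249  0.12453799] [ -5.09834434 -92.18603834 177.55444317  86.93082442]
pad [[0.583, -0.191, 0.016], [0.659, -0.191, 0.016], [0.664, -0.244, 0.016], [0.589, -0.244, 0.016]] mat [[0.468, -0.372, 0.0], [0.386, -0.215, 0.0]]
```

View pics/c3.png

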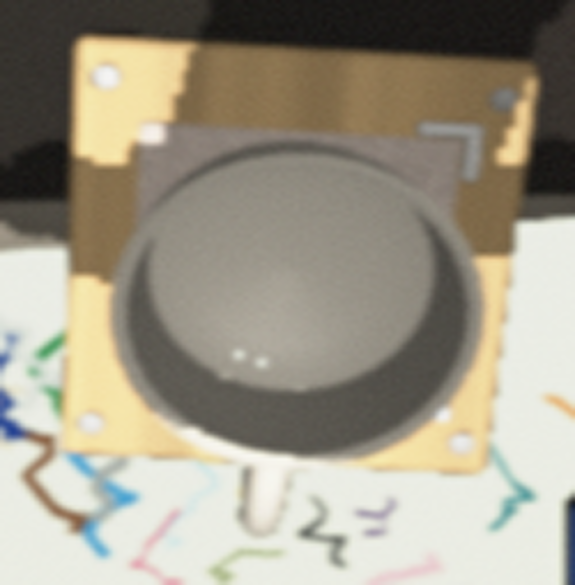

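Run:
```python
from h import *
from workcell import bot
s=bot.read_state();a=down(np.radians(-6))
print(s["tool_pos"],move(s,[.5033,-.1712,.16],a),move(s,[.5033,-.1712,.0645],a))
```

```text
[ 0.50048187 -0.12527323  0.24887495] (array([-0.1843,  0.0109,  0.3552]), array([-0.0014, -0.0018,  0.1384])) (array([-0.1848,  0.0113,  0.7372]), array([-0.0014, -0.0018,  0.1384]))
```

Emit:
play_rows(rows=[[[-0.175,0.01,0.355],[0,0,0.136]],[[-0.175,0.01,0.355],[0,0,0.136]],[[-0.175,0.01,0.355],[0,0,0.136]],[[-0.175,0.01,0.355],[0,0,0.136]],[[-0.175,0.01,0.355],[0,0,0.136]],[[-0.175,0.01,0.355],[0,0,0.136]],[[-0.175,0.01,0.355],[0,0,0.136]]])

```text
time: 3.17
tool_pos: [0.5047, -0.1693, 0.163]
tcp_rot: [2.328, 2.104, 0.003]
wrist_force: [0.0, -0.2, -0.5]
width: 1.001
grip_force: 0.0
```

Run:
```python
from h import *
from workcell import bot,cams
s=bot.read_state(); c=cams.read_camera("wrist")
np.savez("w3.npz",image=c["image"],K=c["K"],T=wristT(s,c["mount"]))
cv2.imwrite("pics/w3.png",cv2.resize(c["image"],(768,576))[:,:,::-1])
s=bot.read_state();a=down(np.radians(-6))
print(s["tool_pos"],move(s,[.5033,-.1712,.0645],a))
```

```text
[ 0.50461991 -0.1695664   0.16301398] (array([-0.0067, -0.0061,  0.394 ]), array([0.0049, 0.0009, 0.0045]))
```

View pics/w3.png

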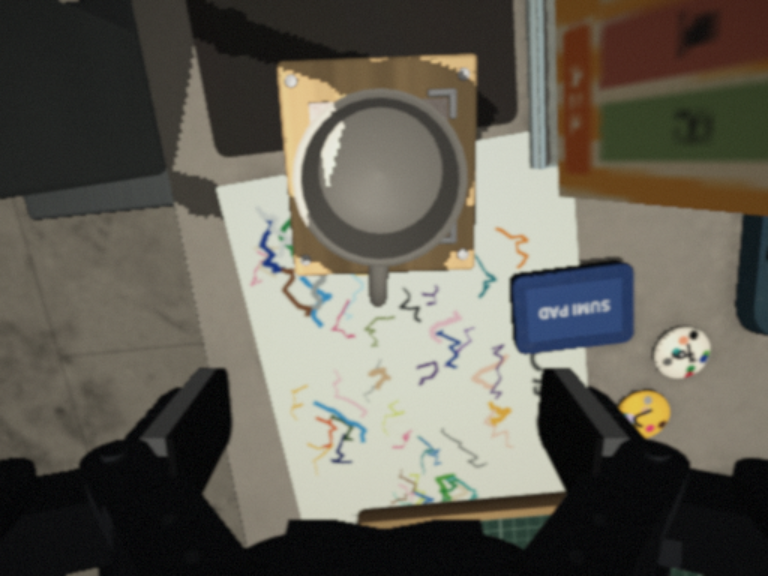

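The handle runs down from (379,265) to (378,305), almost straight along the tool's x, and the rim is centred at (383,177). Checking the numbers:

Run:
```python
from h import *
w=np.load("w3.npz");K,T=w["K"],w["T"];f=lambda a,z:ray(K,T,np.atleast_2d(a)/1.5,z)
print(f([(300,177),(467,177),(384,89),(382,264)],.1015).round(4).tolist()); print(f([(379,268),(378,305)],.085).round(4).tolist())
B=f([(278,68),(476,54),(474,270),(297,275)],.02);d=np.roll(B,-1,0)-B
print(B.round(4).tolist(),B.mean(0),np.linalg.norm(d,axis=1),np.degrees(np.arctan2(d[:,1],d[:,0])))
```

```text
[[0.4746, -0.1133, 0.1015], [0.5464, -0.1206, 0.1015], [0.5143, -0.0814, 0.1015], [0.5059, -0.1553, 0.1015]]
[[0.5038, -0.161, 0.085], [0.5014, -0.1798, 0.085]]
[[0.4578, -0.0575, 0.02], [0.5677, -0.0614, 0.02], [0.56, -0.1841, 0.02], [0.451, -0.1762, 0.02]] [ 0.50910685 -0.11980885  0.02      ] [0.10990423 0.1230033  0.10933915 0.1188806 ] [ -1.99989787 -93.56399556 175.84698756  86.69140228]
```

Emit:
play_rows(rows=[[[-0.013,-0.006,0.13],[0,0,0.03]],[[-0.013,-0.006,0.2],[0,0,0.03]],[[-0.013,-0.006,0.28],[0,0,0.03]],[[-0.013,-0.006,0.34],[0,0,0.03]],[[-0.013,-0.006,0.37],[0,0,0.03]],[[-0.013,-0.006,0.394],[0,0,0.03]],[[-0.013,-0.006,0.394],[0,0,0.03]],[[-0.013,-0.006,0.394],[0,0,0.03]]])

```text
time: 3.88
tool_pos: [0.5019, -0.1736, 0.0632]
tcp_rot: [2.356, 2.076, 0.001]
wrist_force: [0.3, -0.8, 0.3]
width: 0.996
grip_force: 0.0
```

Emit:
play_rows(rows=[[[0,0,0],[0,0,0]],[[0,0,0],[0,0,0]],[[0,0,0],[0,0,0]],[[0,0,0],[0,0,0]],[[0,0,0],[0,0,0]],[[0,0,0],[0,0,0]],[[0,0,0],[0,0,0]],[[0,0,0],[0,0,0]],[[0,0,0],[0,0,0]],[[0,0,0],[0,0,0]],[[0,0,0],[0,0,0]],[[0,0,0],[0,0,0]]], claw=-1, newtons=90)

```text
time: 4.88
tool_pos: [0.5011, -0.1735, 0.0623]
tcp_rot: [2.357, 2.077, -0.0]
wrist_force: [-1.8, -0.2, 2.5]
width: 0.02
grip_force: 80.6
```

Run:
```python
from h import *
from workcell import bot,cams
print(bot.read_state()["width"])
c=cams.read_camera("wrist"); d=cams.read_camera("scene")
im=np.hstack([cv2.resize(c["image"],(440,330)),cv2.resize(d["image"][130:230,270:390],(360,300))[:330] if 0 else cv2.resize(d["image"][130:230,270:390],(360,330))])
cv2.imwrite("pics/w4.png",im[:,:,::-1])
```

```text
0.0199740185330347
```

View pics/w4.png

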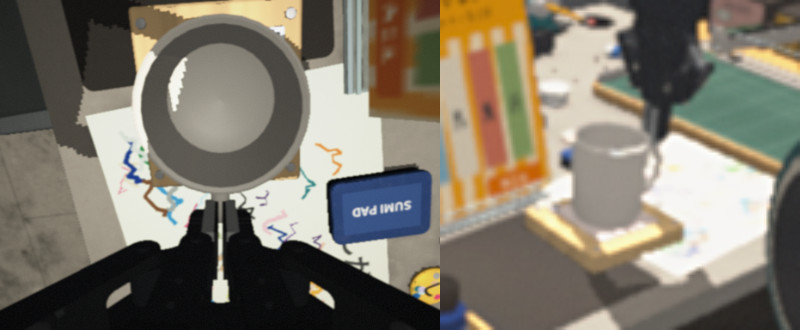

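The fingers are closed at the handle (220,215) with a gap showing, and in the scene view the fingertips are at the handle. I test this with a lift.

Emit:
play_rows(rows=[[[0,0,-0.03],[0,0,0]],[[0,0,-0.06],[0,0,0]],[[0,0,-0.1],[0,0,0]],[[0,0,-0.15],[0,0,0]],[[0,0,-0.2],[0,0,0]],[[0,0,-0.24],[0,0,0]],[[0,0,-0.24],[0,0,0]],[[0,0,-0.24],[0,0,0]]])

```text
time: 5.65
tool_pos: [0.5021, -0.1738, 0.1237]
tcp_rot: [2.355, 2.075, 0.002]
wrist_force: [-1.3, -0.5, -5.2]
width: 0.025
grip_force: 74.9
```

Run:
```python
from h import *
from workcell import bot,cams
s=bot.read_state();print(s)
c=cams.read_camera("wrist"); d=cams.read_camera("scene")
im=np.hstack([cv2.resize(c["image"],(440,330)),cv2.resize(d["image"][110:230,260:392],(360,330))])
np.savez("w5.npz",image=c["image"],K=c["K"],T=wristT(s,c["mount"]))
cv2.imwrite("pics/w5.png",im[:,:,::-1])
```

```text
{'time': 5.65, 'q': array([-3.80122551e-01,  6.08195371e-02,  2.00133767e+00,  8.10319086e-06,
        1.07646524e+00, -2.53657886e-01]), 'joint_vel': array([ 0.00088922,  0.0183399 ,  0.02923908, -0.00374311, -0.0025633 ,
        0.00024499]), 'joint_torque': array([ 7.42332218e-02, -3.98873162e+01, -3.62367833e+01,  1.87365739e-01,
        8.91693472e-02, -3.86854517e-03]), 'tool_pos': array([ 0.50212755, -0.17381064,  0.12367262]), 'tcp_rot': array([2.35539252e+00, 2.07487395e+00, 2.11499756e-03]), 'wrist_force': array([-1.31672263, -0.49578498, -5.23104712]), 'torque': array([-0.21478581, -0.00284299,  0.02878657]), 'grip_force': 74.90155184670584, 'width': 0.02454682080453214}
```

View pics/w5.png

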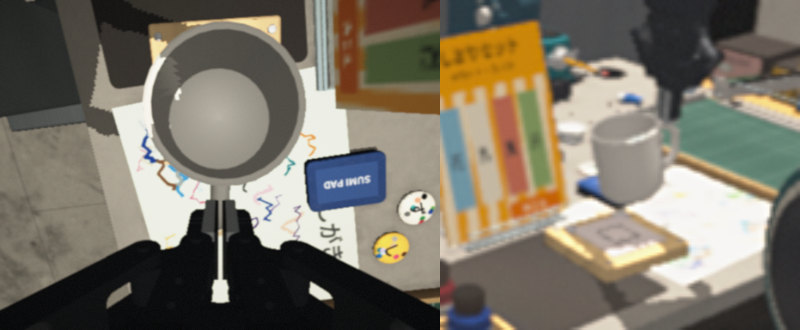

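Lifted clear. The mug hangs nose-down by roughly 12°, and the wrist force is about 5 N. I carry it right; lowering it to the table will level it.

Emit:
play_rows(rows=[[[-0.04,-0.004,0],[0,0,0]],[[-0.1,-0.01,0],[0,0,0]],[[-0.17,-0.017,0],[0,0,0]],[[-0.24,-0.024,0],[0,0,0]],[[-0.31,-0.031,0],[0,0,0]],[[-0.38,-0.038,0],[0,0,0]],[[-0.44,-0.045,0],[0,0,0]],[[-0.49,-0.05,0],[0,0,0]],[[-0.517,-0.053,0],[0,0,0]],[[-0.517,-0.053,0.06],[0,0,0]],[[-0.517,-0.053,0.12],[0,0,0]],[[-0.517,-0.053,0.17],[0,0,0]],[[-0.517,-0.053,0.2],[0,0,0]],[[-0.517,-0.053,0.22],[0,0,0]]])

```text
time: 6.92
tool_pos: [0.4707, -0.2992, 0.0654]
tcp_rot: [-2.355, -2.075, 0.001]
wrist_force: [0.2, -0.4, -2.9]
width: 0.02
grip_force: 75.0
```

Emit:
play_rows(rows=[[[0,0,0.01],[0,0,0]],[[0,0,0.02],[0,0,0]],[[0,0,0.03],[0,0,0]],[[0,0,0.03],[0,0,0]]])

```text
time: 7.25
tool_pos: [0.4719, -0.3, 0.0598]
tcp_rot: [2.357, 2.077, 0.0]
wrist_force: [0.5, 0.8, -4.0]
width: 0.02
grip_force: 74.9
```

Emit:
play_rows(rows=[[[0,0,0.01],[0,0,0]],[[0,0,0.02],[0,0,0]],[[0,0,0.03],[0,0,0]],[[0,0,0.04],[0,0,0]],[[0,0,0.04],[0,0,0]],[[0,0,0.04],[0,0,0]]], newtons=40)

```text
time: 7.75
tool_pos: [0.4721, -0.3005, 0.0502]
tcp_rot: [2.357, 2.076, 0.0]
wrist_force: [-0.6, -2.1, 0.2]
width: 0.023
grip_force: 77.5
```

Run:
```python
from workcell import bot
print({k:v for k,v in bot.read_state().items() if k in("torque","wrist_force","tool_pos")})
```

```text
{'tool_pos': array([ 0.47208141, -0.30049374,  0.05017046]), 'wrist_force': array([-0.55716766, -2.07587752,  0.16039935]), 'torque': array([-0.33491764,  0.03780781, -0.00081805])}
```

Contact has begun and the load has come off. I lower the rest to the flat height.

Emit:
play_rows(rows=[[[0,0,0.01],[0,0,0]],[[0,0,0.018],[0,0,0]],[[0,0,0.026],[0,0,0]],[[0,0,0.034],[0,0,0]],[[0,0,0.036],[0,0,0]],[[0,0,0.036],[0,0,0]]], newtons=25)

```text
time: 8.25
tool_pos: [0.4717, -0.3004, 0.0411]
tcp_rot: [2.357, 2.076, -0.001]
wrist_force: [-2.9, -4.3, 5.5]
width: 0.021
grip_force: 78.5
```

Run:
```python
from h import *
from workcell import bot,cams
s=bot.read_state();print(s["wrist_force"],s["torque"],s["tool_pos"])
d=cams.read_camera("scene");c=cams.read_camera("wrist")
im=np.hstack([cv2.resize(c["image"],(440,330)),cv2.resize(d["image"][130:230,290:400],(360,330))])
cv2.imwrite("pics/w6.png",im[:,:,::-1])
```

```text
[-2.91628775 -4.30149409  5.50168792] [-0.54645597  0.38654169  0.024652  ] [ 0.47171246 -0.30041883  0.04113223]
```

View pics/w6.png

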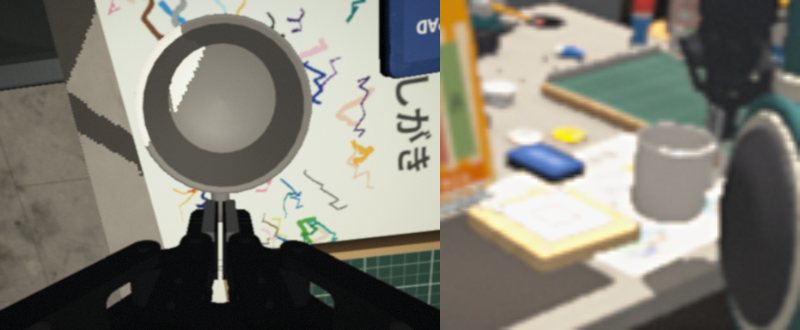

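The mug stands nearly level on the paper right of the block. I have used my 10 pictures, so measurements from here on are numeric only. Release, then rise.

Emit:
play_rows(rows=[[[0,0,0],[0,0,0]],[[0,0,0],[0,0,0]],[[0,0,0],[0,0,0]],[[0,0,0],[0,0,0]],[[0,0,0],[0,0,0]],[[0,0,0],[0,0,0]],[[0,0,0],[0,0,0]],[[0,0,0],[0,0,0]],[[0,0,0],[0,0,0]],[[0,0,0],[0,0,0]]], claw=1)

```text
time: 9.18
tool_pos: [0.4717, -0.3, 0.0407]
tcp_rot: [2.357, 2.077, 0.0]
wrist_force: [0.3, 0.7, 0.1]
width: 1.0
grip_force: 0.0
```

Emit:
play_rows(rows=[[[0,0,-0.08],[0,0,0]],[[0,0,-0.2],[0,0,0]],[[0,0,-0.35],[0,0,0]],[[0,0,-0.5],[0,0,0]],[[0,0,-0.65],[0,0,0]],[[0,0,-0.75],[0,0,0]],[[0,0,-0.75],[0,0,0]]])

```text
time: 9.77
tool_pos: [0.4753, -0.3024, 0.2363]
tcp_rot: [2.348, 2.068, 0.005]
wrist_force: [0.3, -0.1, 0.9]
width: 1.0
grip_force: 0.0
```

Run:
```python
from h import *
from workcell import bot,cams
s=bot.read_state(); c=cams.read_camera("wrist")
np.savez("w7.npz",image=c["image"],K=c["K"],T=wristT(s,c["mount"]))
t=cams.read_camera("top"); np.savez("top1.npz",**t)
s=bot.read_state();a=down(np.radians(-3));print(s["tool_pos"],s["q"].round(2),s["width"])
# card: where does the block appear in the wrist view and what to move to see it square
print(move(s,[.49,-.12,.25],a), proj(c["K"],wristT(s,c["mount"]),[[.509,-.12,.0215],[.479,-.245,.08]]))
# mug in top view: bright/low-saturation blob near expected place vs z
print("top proj", proj(t["K"],t["T"],[[.479,-.245,.08],[.509,-.12,.0215]]))
```

```text
[ 0.47248013 -0.30055562  0.22995494] [-0.61  0.03  1.83 -0.    1.28 -0.48] 1.000061870584327
(array([ 0.7252, -0.0213, -0.0815]), array([ 0.004 ,  0.0023, -0.0944])) [[268.96974229 -32.89827101]
 [254.36914857 107.23082194]]
top proj [[396.20050012 210.94015951]
 [342.84856929 199.79783458]]
```

Emit:
play_rows(rows=[[[0.64,-0.02,0.1],[0,0,-0.09]],[[0.64,-0.02,0.1],[0,0,-0.09]],[[0.64,-0.02,0.1],[0,0,-0.09]],[[0.64,-0.02,0.1],[0,0,-0.09]],[[0.64,-0.02,0.1],[0,0,-0.09]],[[0.64,-0.02,0.1],[0,0,-0.09]],[[0.64,-0.02,0.1],[0,0,-0.09]],[[0.64,-0.02,0.1],[0,0,-0.09]]])

```text
time: 10.53
tool_pos: [0.4864, -0.1414, 0.2024]
tcp_rot: [-2.283, -2.157, 0.002]
wrist_force: [-0.0, 0.2, 0.8]
width: 1.002
grip_force: 0.0
```

```bash
cat > sq.py <<'E'
from h import *
def squares(im,K,T,z,lo,hi,near,rad=.05):
    g=cv2.cvtColor(im,cv2.COLOR_RGB2GRAY); g4=cv2.resize(g,None,fx=4,fy=4,interpolation=cv2.INTER_CUBIC)
    out=[]
    for blk in(61,101,161):
        b=cv2.adaptiveThreshold(g4,255,cv2.ADAPTIVE_THRESH_MEAN_C,cv2.THRESH_BINARY_INV,blk,6)
        for c in cv2.findContours(b,cv2.RETR_LIST,cv2.CHAIN_APPROX_NONE)[0]:
            if len(c)<80: continue
            p=ray(K,T,(c[:,0]+.5)/4-.5,z)[:,:2]
            if np.linalg.norm(p.mean(0)-near)>rad: continue
            (x,y),(w,h),a=cv2.minAreaRect((p*1000).astype(np.float32))
            if lo<w<hi and lo<h<hi and cv2.contourArea((p*1000).astype(np.float32))>.85*w*h: out.append((blk,round(x,1),round(y,1),round(w,1),round(h,1),round((a+45)%90-45,1)))
    return out
E
python3 - <<'E'
from sq import *
from workcell import bot,cams
for i in range(2):
    s=bot.read_state(); c=cams.read_camera("wrist"); T=wristT(s,c["mount"])
print(s["tool_pos"]); np.savez("w8.npz",image=c["image"],K=c["K"],T=T)
for r in squares(c["image"],c["K"],T,.0215,28,90,[.509,-.12]): print(r)
for n in("scene","top"):
    d=cams.read_camera(n); np.savez(n+"2.npz",**d); print(n,squares(d["image"],d["K"],d["T"],.0215,26,85,[.509,-.12]))
# mug: rim ellipse in w7 after release
w=np.load("w7.npz")
g=cv2.cvtColor(w["image"],cv2.COLOR_RGB2GRAY)
c=cv2.HoughCircles(cv2.medianBlur(g,5),cv2.HOUGH_GRADIENT,1,20,param1=100,param2=25,minRadius=30,maxRadius=75)
for u,v,r in c[0][:4]: 
    P=ray(w["K"],w["T"],[(u,v),(u+r,v)],.08); print("circ",u,v,r,P[0].round(3),np.linalg.norm(P[1]-P[0]).round(4))
E
```

```text
[ 0.48662393 -0.14168849  0.20271255]
(61, 508.6, -118.7, 31.3, 31.8, -3.3)
(101, 508.6, -118.7, 31.3, 31.4, -3.3)
(161, 508.5, -118.7, 31.3, 31.3, -3.3)
scene []
top []
circ 251.5 103.5 37.8 [ 0.481 -0.244  0.08 ] 0.0343
circ 272.5 80.5 73.3 [ 0.502 -0.227  0.08 ] 0.0655
circ 351.5 152.5 74.4 [ 0.569 -0.301  0.08 ] 0.0708
circ 457.5 244.5 53.4 [ 0.672 -0.41   0.08 ] 0.0554
```

Square: centre (0.5086, -0.1187), yaw -3.3°. The mug rim is at (0.481, -0.244), where intended and round. I view the square again at ±45° to remove the wrist camera's bias.

Emit:
play_rows(rows=[[[0,0,0],[0,0,1]],[[0,0,0],[0,0,1]],[[0,0,0],[0,0,1]],[[0,0,0],[0,0,1]],[[0,0,0],[0,0,1]],[[0,0,0],[0,0,1]],[[0,0,0],[0,0,1]],[[0,0,0],[0,0,1]],[[0,0,0],[0,0,1]],[[0,0,0],[0,0,1]]])

```text
time: 11.57
tool_pos: [0.4869, -0.141, 0.2033]
tcp_rot: [2.934, 1.122, 0.0]
wrist_force: [0.2, 0.6, 0.1]
width: 1.002
grip_force: 0.0
```

```bash
cat > m.py <<'E'
from sq import *
from workcell import bot,cams
bot.read_state(); cams.read_camera("wrist")
s=bot.read_state(); c=cams.read_camera("wrist"); T=wristT(s,c["mount"])
print(s["tool_pos"],s["q"].round(2)); 
for r in squares(c["image"],c["K"],T,.0215,28,90,[.509,-.12]): print(r)
E
python3 m.py
```

```text
[ 0.48689402 -0.14092129  0.20326063] [-0.33 -0.05  1.96 -0.    1.23  0.51]
(61, 508.5, -118.8, 31.5, 31.6, -3.5)
(61, 508.4, -118.9, 37.7, 37.7, -3.3)
(101, 508.5, -118.8, 31.4, 31.3, -3.5)
(161, 508.2, -118.8, 31.1, 30.8, -4.0)
```

Emit:
play_rows(rows=[[[0,0,0],[0,0,-1]],[[0,0,0],[0,0,-1]],[[0,0,0],[0,0,-1]],[[0,0,0],[0,0,-1]],[[0,0,0],[0,0,-1]],[[0,0,0],[0,0,-1]],[[0,0,0],[0,0,-1]],[[0,0,0],[0,0,-1]],[[0,0,0],[0,0,-1]]])

```text
time: 12.42
tool_pos: [0.4869, -0.1406, 0.2032]
tcp_rot: [2.284, 2.157, 0.0]
wrist_force: [0.1, -0.3, -0.2]
width: 1.002
grip_force: 0.0
```

Emit:
play_rows(rows=[[[0,0,0],[0,0,-1]],[[0,0,0],[0,0,-1]],[[0,0,0],[0,0,-1]],[[0,0,0],[0,0,-1]],[[0,0,0],[0,0,-1]],[[0,0,0],[0,0,-1]],[[0,0,0],[0,0,-1]],[[0,0,0],[0,0,-1]],[[0,0,0],[0,0,-1]]])

```text
time: 13.17
tool_pos: [0.4869, -0.1406, 0.2032]
tcp_rot: [-1.286, -2.867, 0.0]
wrist_force: [-0.1, -0.1, 0.1]
width: 1.002
grip_force: 0.0
```

```bash
python3 m.py
python3 - <<'E'
from h import *
from workcell import bot
s=bot.read_state()
print(move(s,[.45,.08,.23],down(np.radians(35))))
E
```

```text
[ 0.48689087 -0.1406099   0.20320874] [-0.33 -0.05  1.96 -0.    1.23 -1.06]
(61, 508.7, -118.6, 31.6, 31.7, -3.6)
(101, 508.7, -118.6, 31.2, 31.3, -3.5)
(161, 508.5, -118.7, 31.0, 30.8, -3.5)
(array([ 0.7569,  0.4771, -0.1072]), array([0.    , 0.    , 0.1493]))
```

The three views agree within 0.3 mm, so the bias is negligible. The square is at (0.5085, -0.1187), yaw -3.4°. Now the stamp.

Emit:
play_rows(rows=[[[0.757,0.477,-0.107],[0,0,0.15]],[[0.757,0.477,-0.107],[0,0,0.15]],[[0.757,0.477,-0.107],[0,0,0.15]],[[0.757,0.477,-0.107],[0,0,0.15]],[[0.757,0.477,-0.107],[0,0,0.15]],[[0.757,0.477,-0.107],[0,0,0.15]],[[0.757,0.477,-0.107],[0,0,0.15]],[[0.757,0.477,-0.107],[0,0,0.15]]])

```text
time: 13.93
tool_pos: [0.4496, 0.0807, 0.2302]
tcp_rot: [1.446, 2.788, -0.0]
wrist_force: [-0.4, -0.7, 0.4]
width: 1.001
grip_force: 0.0
```

Run:
```python
from h import *
from workcell import bot
s=bot.read_state();print(s["tool_pos"],move(s,[.439,.305,.17],down(np.radians(29))))
```

```text
[0.44960042 0.08070151 0.23021808] (array([0.7579, 0.4823, 0.2404]), array([0.0005, 0.0011, 0.1375]))
```

Emit:
play_rows(rows=[[[0.2,0.13,0],[0,0,0.13]],[[0.4,0.26,0],[0,0,0.13]],[[0.6,0.38,0.05],[0,0,0.137]],[[0.758,0.482,0.15],[0,0,0.137]],[[0.758,0.482,0.24],[0,0,0.137]],[[0.758,0.482,0.24],[0,0,0.137]],[[0.758,0.482,0.24],[0,0,0.137]],[[0.758,0.482,0.24],[0,0,0.137]],[[0.758,0.482,0.24],[0,0,0.137]],[[0.758,0.482,0.24],[0,0,0.137]]], claw=0)

```text
time: 14.77
tool_pos: [0.4406, 0.3029, 0.1708]
tcp_rot: [1.599, 2.703, 0.001]
wrist_force: [-0.4, 0.1, -0.2]
width: 0.5
grip_force: 0.0
```

Run:
```python
from h import *
from sq import squares
from workcell import bot,cams
bot.read_state(); cams.read_camera("wrist")
s=bot.read_state(); c=cams.read_camera("wrist"); K,T=c["K"],wristT(s,c["mount"]);im=c["image"]
np.savez("w9.npz",image=im,K=K,T=T); print(s["tool_pos"],s["tcp_rot"],s["width"])
print(squares(im,K,T,.038,24,38,[.439,.305]))
u=proj(K,T,[[.4392,.3054,.038],[.4392,.3054,.071]]);print(u)
x,y=u[0].astype(int)
for ch,n in((cv2.cvtColor(im,cv2.COLOR_RGB2GRAY),"g"),(cv2.cvtColor(im,cv2.COLOR_RGB2HSV)[:,:,1],"S")):
    print(n); print("\n".join(" ".join(f"{v:3d}" for v in r) for r in ch[y-34:y+36:2,x-34:x+36:2]))
```

```text
[0.44068602 0.30306641 0.17109987] [1.59957029e+00 2.70243727e+00 2.23490900e-03] 0.4986922189683873
[]
[[255.54206846 169.68716808]
 [255.54858105 178.55495187]]
g
198 200 195 196 203 206 205 206 211 198 140 109 109 106 103 103 102 109 112 108 106 104 101 107 104 102 101 102 102 102  99 104 105 108 106
200 196 195 203 206 205 204 209 212 205 143 108 105 103 103 102 112 113 109 102 102 102 105 105 101  99 101  99 100  96 100 106 110 111 108
188 192 198 204 206 204 207 208 213 186 114 106 105 101 101 106 113 112 107 106 102 103 105 102 101 100 101  98  97  98 105 111 111 110 107
110 144 188 202 205 207 182 146 175 140 107 103  99 101 107 111 114 110 103 102 104 102 102 102 102  99 101  99  97 104 109 108 108 107 106
 92 100 113 167 204 203 145 108 107 105 104 101 100 101 109 112 108 105 102 103 105 104 101 100 101 100 100  97 102 110 109 108 106 104 104
 95 101 102 166 207 183 116 106 104 103 103 100 105 113 113 109 103 103 103 103 103 102 100 101 100  98 102 103 108 108 108 106 105 106 100
101 101 100 135 198 150 107 106 107 101 102 105 114 113 109 107 105 103 104 104 103 100 101  99
[... 8166 characters left out ...]

 38  41  40  45  45  48 100 140 154 155 154 154 153 155 156 154 157 156 158 155 157 155 155 154 155 155 156 152 155 152 154 156 155 154 157
 43  42  39  41  42  39  44  70 132 154 156 154 154 157 159 153 156 156 152 154 159 157 155 153 159 151 153 154 157 154 154 158 152 157 155
 41  45  42  41  42  42  42  42  56 103 148 156 154 157 154 157 156 155 154 158 155 155 159 158 151 156 153 155 159 154 154 152 158 153 152
 46  44  43  43  42  36  39  43  39  52  98 144 155 157 155 153 154 154 153 149 146 153 156 154 157 156 160 153 157 153 152 153 158 156 155
 39  44  40  43  44  39  39  42  43  46  37  90 142 149 147 149 141 135 126 125 128 144 156 155 157 153 156 154 153 152 155 158 156 155 156
```

The foot shows clearly in saturation and is nearly aligned with the image. I fit its edge lines to sub-pixel precision.

Run:
```python
from h import *
w=np.load("w9.npz");K,T,im=w["K"],w["T"],w["image"]
S=cv2.GaussianBlur(cv2.cvtColor(im,cv2.COLOR_RGB2HSV)[:,:,1].astype(float),(0,0),1.0)
G=cv2.GaussianBlur(cv2.cvtColor(im,cv2.COLOR_RGB2GRAY).astype(float),(0,0),.7)
x0,y0=255-34,169-34
def edge(A,rng,span,axis,sign):
    pts=[]
    for i in rng:
        k=np.arange(*span); v=(A[i,k] if axis==0 else A[k,i]); d=sign*np.gradient(v); j=d.argmax()
        if 0<j<len(k)-1:
            q=d[j-1]-2*d[j]+d[j+1]; o=.5*(d[j-1]-d[j+1])/q if q else 0
            p=k[j]+o; pts.append((p,i) if axis==0 else (i,p))
    return np.array(pts)
E={"left":edge(S,range(y0+21,y0+29),(x0+12,x0+24),0,-1),"right":edge(S,range(y0+21,y0+48),(x0+46,x0+57),0,1),
"bot":edge(S,range(x0+28,x0+48),(y0+46,y0+56),1,1),"top":edge(G,range(x0+22,x0+40),(y0+14,y0+22),1,1)}
c={}
for n,p in E.items():
    P=ray(K,T,p,.038)[:,:2]; vx,vy,x,y=cv2.fitLine(P.astype(np.float32),cv2.DIST_HUBER,0,.001,.001).ravel()
    a=np.degrees(np.arctan2(vy,vx)); nrm=np.array([-np.sin(np.radians(29.5)),np.cos(np.radians(29.5))]) if abs((a-29.5+90)%180-90)<45 else np.array([np.cos(np.radians(29.5)),np.sin(np.radians(29.5))])
    c[n]=np.median(P@nrm); print(n,len(P),round((a)%90,2),c[n].round(4))
M=np.array([[np.cos(np.radians(29.5)),np.sin(np.radians(29.5))],[-np.sin(np.radians(29.5)),np.cos(np.radians(29.5))]])
print("size",abs(c["left"]-c["right"]),abs(c["top"]-c["bot"]),"centre",M.T@[(c["left"]+c["right"])/2,(c["top"]+c["bot"])/2])
# handle top circle rough
u=E
```

```text
left 8 26.16 0.5178
right 27 25.56 0.5471
bot 20 27.36 0.0344
top 18 26.8 0.0648
size 0.029329360374311664 0.030403993995110165 centre [0.43900989 0.30532476]
```

Run:
```python
from h import *
from workcell import bot
s=bot.read_state();print(s["tool_pos"],move(s,[.439,.3053,.12],down(np.radians(26.6))))
```

```text
[0.44062462 0.30322102 0.17120908] (array([ 0.0105, -0.0021,  0.2048]), array([0.0027, 0.0002, 0.0481]))
```

Emit:
play_rows(rows=[[[0.0105,-0.002,0.15],[0,0,0.048]],[[0.0105,-0.002,0.205],[0,0,0.048]],[[0.0105,-0.002,0.205],[0,0,0.048]],[[0.0105,-0.002,0.205],[0,0,0.048]],[[0.0105,-0.002,0.205],[0,0,0.048]]])

```text
time: 15.28
tool_pos: [0.439, 0.3065, 0.1204]
tcp_rot: [1.648, 2.673, 0.004]
wrist_force: [0.1, 0.7, -0.5]
width: 0.499
grip_force: 0.0
```

Run:
```python
from h import *
from workcell import bot,cams
bot.read_state(); cams.read_camera("wrist")
s=bot.read_state(); c=cams.read_camera("wrist"); K,T=c["K"],wristT(s,c["mount"]);im=c["image"]
np.savez("w10.npz",image=im,K=K,T=T); print(s["tool_pos"],s["width"])
th=np.radians(26.6); e1=np.array([np.cos(th),np.sin(th)]); e2=np.array([-np.sin(th),np.cos(th)]); C=np.array([.439,.3053])
# rectify the plane z=.038 at 0.25 mm/px in the stamp frame (rows=e2, cols=e1), then measure edges there
px=.00025; n=200; q=(np.arange(n)-n/2)*px
X,Y=np.meshgrid(q,q); W=C+X[...,None]*e1+Y[...,None]*e2; W=np.dstack([W,np.full((n,n),.038)])
uv=proj(K,T,W.reshape(-1,3)).reshape(n,n,2).astype(np.float32)
A=cv2.remap(im,uv[...,0],uv[...,1],cv2.INTER_CUBIC)
S=cv2.cvtColor(A,cv2.COLOR_RGB2HSV)[:,:,1]; G=cv2.cvtColor(A,cv2.COLOR_RGB2GRAY)
for nm,I in(("S",S),("G",G)):
    B=cv2.resize(I,(34,34),interpolation=cv2.INTER_AREA); print(nm); print("\n".join(" ".join(f"{v:3d}" for v in r) for r in B))
np.savez("rect.npz",S=S,G=G)
```

```text
[0.43920779 0.30677291 0.12074015] 0.49871904296905206
S
 41  38  41  41  45  69 115 147 156 155 157 154 154 156 154 153 155 155 155 156 155 155 155 154 155 156 153 155 155 154 156 155 153 155
 42  42  45  55  93 136 152 153 154 155 155 155 154 155 156 154 154 154 154 155 156 156 155 154 154 153 154 154 153 155 154 154 154 152
 42  47  74 121 150 154 156 156 153 154 155 154 154 154 155 154 155 154 155 154 156 154 154 155 155 155 155 154 154 157 155 154 155 155
 54  98 138 153 156 154 153 154 154 153 154 155 153 154 155 154 155 156 153 153 154 154 155 155 154 155 154 155 154 155 155 156 154 155
127 149 153 154 155 155 156 155 154 153 154 154 154 156 155 154 153 157 153 154 155 154 154 154 155 155 153 156 155 154 156 156 154 155
154 155 156 155 156 155 156 156 154 155 155 153 155 154 150 147 148 147 149 152 152 155 155 154 154 156 156 156 156 155 155 154 154 156
153 153 154 155 155 155 156 155 153 152 152 153 153 147 143 143 142 141 141 144 148 154 152 152 152 153 155 155 155 154 156 155 155 155
154 154 153 154 155 156 151 141 141 142 144 145 145 140 139 141 141 141 141 141 142 145 144
[... 7506 characters left out ...]
 109 107 105 104  98
110 111 111 109 108 106 103  99  94  96  98  96  93  91  91  90  91  91  90  90  89  88  88  87  89  96 106 109 109 110 108 107 107 103
108 111 112 109 109 108 105 103 105 111 116 116 112 109 105 105 105 105 106 103 101 101 101 101 102 104 109 109 110 109 110 107 107 106
111 108 110 111 110 109 107 106 104 106 113 117 115 111 106 105 104 106 106 105 103 101 102 102 101 103 106 109 109 110 110 110 108 108
145 108 110 111 111 110 109 107 104 104 107 112 114 113 110 107 105 106 106 106 105 103 103 101 101 103 104 105 108 111 110 110 108 108
181 120 107 110 111 111 109 109 107 103 104 106 110 115 113 108 106 105 106 107 107 104 103 103 103 102 101 100 102 110 111 111 110 109
```

The rectified view shows the edges exactly in line at yaw 26.6°, centre (0.4391, 0.3053), side 29.7 mm. Descend, check and grip.

Emit:
play_rows(rows=[[[-0.005,-0.0035,0.08],[0,0,0]],[[-0.005,-0.0035,0.16],[0,0,0]],[[-0.005,-0.0035,0.22],[0,0,0]],[[-0.005,-0.0035,0.26],[0,0,0]],[[-0.005,-0.0035,0.285],[0,0,0]],[[-0.005,-0.0035,0.285],[0,0,0]],[[-0.005,-0.0035,0.285],[0,0,0]],[[-0.005,-0.0035,0.285],[0,0,0]]])

```text
time: 16.05
tool_pos: [0.4385, 0.3055, 0.0486]
tcp_rot: [1.647, 2.674, 0.003]
wrist_force: [0.9, -0.3, -0.3]
width: 0.496
grip_force: 0.0
```

Run:
```python
from h import *
from workcell import bot
s=bot.read_state();print(s["tool_pos"],s["wrist_force"],move(s,[.4391,.3053,.0435],down(np.radians(26.6))))
```

```text
[0.43846641 0.30547036 0.04863688] [ 0.92930721 -0.26636163 -0.26978984] (array([-0.0018,  0.0019,  0.0206]), array([ 0.0027, -0.0002,  0.003 ]))
```

Emit:
play_rows(rows=[[[-0.002,0.002,0.01],[0.003,0,0.003]],[[-0.002,0.002,0.02],[0.003,0,0.003]],[[-0.002,0.002,0.02],[0.003,0,0.003]],[[-0.002,0.002,0.02],[0.003,0,0.003]]])

```text
time: 16.38
tool_pos: [0.4381, 0.3046, 0.0424]
tcp_rot: [-1.65, -2.672, 0.003]
wrist_force: [-0.4, 0.3, -0.0]
width: 0.501
grip_force: 0.0
```

Emit:
play_rows(rows=[[[0,0,0],[0,0,0]],[[0,0,0],[0,0,0]],[[0,0,0],[0,0,0]],[[0,0,0],[0,0,0]],[[0,0,0],[0,0,0]],[[0,0,0],[0,0,0]],[[0,0,0],[0,0,0]],[[0,0,0],[0,0,0]],[[0,0,0],[0,0,0]],[[0,0,0],[0,0,0]]], claw=-1, newtons=50)

```text
time: 17.22
tool_pos: [0.4384, 0.3047, 0.0426]
tcp_rot: [-1.65, -2.672, 0.002]
wrist_force: [0.4, 1.3, 1.1]
width: 0.126
grip_force: 46.4
```

Run:
```python
from h import *
from workcell import bot
s=bot.read_state();print({k:s[k] for k in("tool_pos","tcp_rot","wrist_force","torque","width")},move(s,[.4391,.3053,.0435],down(np.radians(26.6))))
```

```text
{'tool_pos': array([0.43838555, 0.3047388 , 0.04261286]), 'tcp_rot': array([-1.65041165e+00, -2.67202022e+00,  2.44147163e-03]), 'wrist_force': array([0.35616841, 1.250591  , 1.13328436]), 'torque': array([-0.02689436, -0.07992834, -0.01224763]), 'width': 0.125720257057557} (array([ 0.0007,  0.0036, -0.0036]), array([-0.0023, -0.    , -0.0001]))
```

Emit:
play_rows(rows=[[[0,0,-0.03],[0,0,0]],[[0,0,-0.08],[0,0,0]],[[0,0,-0.15],[0,0,0]],[[0,0,-0.23],[0,0,0]],[[0,0,-0.31],[0,0,0]],[[0,0,-0.39],[0,0,0]],[[0,0,-0.46],[0,0,0]],[[0,0,-0.5],[0,0,0]],[[0,0,-0.5],[0,0,0]],[[0,0,-0.5],[0,0,0]]])

```text
time: 18.05
tool_pos: [0.4387, 0.3049, 0.1682]
tcp_rot: [-1.651, -2.672, 0.001]
wrist_force: [0.5, 0.4, -0.7]
width: 0.121
grip_force: 46.0
```

Run:
```python
from h import *
from workcell import bot
s=bot.read_state();print(s["tool_pos"],s["width"],s["wrist_force"],s["grip_force"],move(s,[.45,.1,.17],down(np.radians(12))))
```

```text
[0.43867302 0.30489967 0.16816461] 0.1208458083633224 [ 0.46623626  0.40799848 -0.7162788 ] 46.024750198251354 (array([-0.7532, -0.3264, -0.0071]), array([-0.0012,  0.    ,  0.3244]))
```

Emit:
play_rows(rows=[[[-0.08,-0.035,-0.007],[0,0,0.03]],[[-0.2,-0.09,-0.007],[0,0,0.1]],[[-0.32,-0.14,-0.007],[0,0,0.18]],[[-0.44,-0.19,-0.007],[0,0,0.25]],[[-0.56,-0.24,-0.007],[0,0,0.32]],[[-0.67,-0.29,-0.007],[0,0,0.324]],[[-0.753,-0.326,-0.007],[0,0,0.324]],[[-0.753,-0.326,-0.007],[0,0,0.324]],[[-0.753,-0.326,-0.007],[0,0,0.324]]])

```text
time: 18.8
tool_pos: [0.4487, 0.0989, 0.1678]
tcp_rot: [-1.978, -2.437, 0.006]
wrist_force: [-0.1, -0.2, -0.9]
width: 0.117
grip_force: 46.0
```

Run:
```python
from h import *
from workcell import bot
s=bot.read_state();print(s["tool_pos"],s["q"].round(2),s["width"],move(s,[.5085,-.1187,.10],down(np.radians(-3.4))))
```

```text
[0.44870657 0.09893152 0.16784824] [ 0.16 -0.12  2.09 -0.    1.18 -0.04] 0.11674394007747058 (array([-0.9011,  0.0566,  0.2712]), array([-0.0064,  0.001 ,  0.339 ]))
```

Emit:
play_rows(rows=[[[-0.1,0.006,0],[0,0,0.04]],[[-0.23,0.014,0],[0,0,0.1]],[[-0.36,0.023,0],[0,0,0.18]],[[-0.49,0.031,0],[0,0,0.25]],[[-0.62,0.039,0.03],[0,0,0.32]],[[-0.74,0.046,0.1],[-0.006,0,0.339]],[[-0.84,0.053,0.18],[-0.006,0,0.339]],[[-0.9,0.057,0.24],[-0.006,0,0.339]],[[-0.9,0.057,0.27],[-0.006,0,0.339]],[[-0.9,0.057,0.27],[-0.006,0,0.339]],[[-0.9,0.057,0.27],[-0.006,0,0.339]]])

```text
time: 19.72
tool_pos: [0.5098, -0.1156, 0.101]
tcp_rot: [-2.282, -2.158, -0.001]
wrist_force: [-0.4, -0.4, -0.3]
width: 0.117
grip_force: 46.1
```

Run:
```python
from h import *
from workcell import bot,cams
bot.read_state(); cams.read_camera("wrist")
s=bot.read_state(); c=cams.read_camera("wrist"); K,T=c["K"],wristT(s,c["mount"]);im=c["image"]
d=cams.read_camera("scene");np.savez("scene3.npz",**d);np.savez("w11.npz",image=im,K=K,T=T,p=s["tool_pos"],r=s["tcp_rot"])
print(s["tool_pos"],move(s,[.5085,-.1187,.10],down(np.radians(-3.4))))
# rectify the plane of the foot's top (20 mm over the rubber face): expected z = tcp-.0246+.02, in the tool frame
Rm=R.from_rotvec(s["tcp_rot"]).as_matrix(); n=34; q=(np.arange(136)-67.5)*.0003675
X,Y=np.meshgrid(q,q); W=s["tool_pos"]+X[...,None]*Rm[:,1]+Y[...,None]*Rm[:,0]-(.0046)*np.array([0,0,1])
uv=proj(K,T,W.reshape(-1,3)).reshape(136,136,2).astype(np.float32); print(uv[0,0],uv[-1,-1])
A=cv2.remap(im,uv[...,0],uv[...,1],cv2.INTER_CUBIC)
for I in(cv2.cvtColor(A,cv2.COLOR_RGB2HSV)[:,:,1],cv2.cvtColor(A,cv2.COLOR_RGB2GRAY)):
    print("\n".join(" ".join(f"{v:3d}" for v in r) for r in cv2.resize(I,(34,34),interpolation=cv2.INTER_AREA))); print()
```

```text
[ 0.51048686 -0.11575772  0.1019807 ] (array([-0.0122, -0.0073,  0.0079]), array([ 0.0026, -0.0001,  0.0054]))
[210.19229 268.73398] [303.69897 181.40874]
 35  38  31  42  11   8   6   6   7   8  16  48  80  88  41   9   8   8   9   8   8  22  35  33   8   6   8   7   8   6  21  30  37  41
 35  40  26  38  11   8   6   6   7   8  20  34  51  66  84  48  39  38  41  42  40  58  49  27   7   6   7   6   8   7  32  32  31  37
 45  44  38  37  19   6   6   6   7   8  25  53  84  96 118 138 142 143 142 132 105 106  65  31   7   7   7   7   7   8  34  49  28  43
 44  33  29  52  24   7   7   7   6  10   7  31  80 131 145 144 147 146 146 145 136 122  61  25   9   9   7   7   6  11  30  34  27  38
 51  27  32  24  29   8   6   6   7   7  10  26  86 146 146 146 145 146 147 146 147 138  52  27   5   8   8   6   7  12  32  26  28  26
 65  28  34  29  35  10   6   7   6   6  10  32  85 144 146 146 145 147 146 145 147 140  58  16   8   6   8   9   5  24  34  36  33  35
 87  30  20  30  37  16   8   8   5   7   9  39  88 143 145 145 146 146 146 148 146 138  59  16   7   5   6   5   9  33  34  25  
[... 7603 characters left out ...]
 139 140 143 146 142
144 141 141 141 138 143 145 122  56  54  52  51  51  52  54  53  54  54  53  53  53  52  53  52  51  54  81 138 142 140 138 141 142 143
144 142 140 144 146 146 145 123  96 115 106 101  98  99 108 111 109 110 108 107 107 106 105  93  74 121 136 146 146 142 140 138 142 141
142 142 145 146 146 147 149 126 104 145 145 145 143 141 146 146 147 147 146 148 144 142 144 129  96 146 148 144 140 140 143 142 142 141
140 137 146 148 146 145 150 130 101 144 145 145 143 146 146 145 144 145 146 145 144 145 146 128  97 146 144 142 141 140 142 141 142 141
142 138 145 148 143 143 151 134 103 146 147 145 143 145 144 144 143 145 146 145 146 145 143 123  94 141 144 143 143 142 140 135 141 141
```

The foot is clearly visible: centre offset in the tool about (+0.4, +0.85) mm, with its sides parallel to the tool axes and to the printed lines below. Final approach.

Run:
```python
from h import *
from workcell import bot
s=bot.read_state();print(s["tool_pos"],move(s,[.5076,-.1190,.066],down(np.radians(-3.4))))
```

```text
[ 0.51121093 -0.11612577  0.10301299] (array([-0.0122, -0.0144,  0.148 ]), array([0.0054, 0.0008, 0.0057]))
```

Emit:
play_rows(rows=[[[-0.012,-0.013,0.04],[0.004,0,0.005]],[[-0.012,-0.013,0.08],[0.004,0,0.005]],[[-0.012,-0.013,0.12],[0.004,0,0.005]],[[-0.012,-0.013,0.145],[0.004,0,0.005]],[[-0.012,-0.013,0.145],[0.004,0,0.005]],[[-0.012,-0.013,0.145],[0.004,0,0.005]],[[-0.012,-0.013,0.145],[0.004,0,0.005]],[[-0.012,-0.013,0.145],[0.004,0,0.005]],[[-0.012,-0.013,0.145],[0.004,0,0.005]],[[-0.012,-0.013,0.145],[0.004,0,0.005]],[[-0.012,-0.013,0.145],[0.004,0,0.005]],[[-0.012,-0.013,0.145],[0.004,0,0.005]]])

```text
time: 20.87
tool_pos: [0.5073, -0.1202, 0.066]
tcp_rot: [2.287, 2.153, -0.001]
wrist_force: [0.3, 0.2, 0.2]
width: 0.12
grip_force: 46.1
```

Run:
```python
from h import *
from workcell import bot,cams
for i in range(4):
    s=bot.read_state();print(s["tool_pos"],s["joint_vel"].round(3)); cams.read_camera("top")
print(move(s,[.5076,-.1190,.0561],down(np.radians(-3.4))))
```

```text
[ 0.50731704 -0.12016818  0.06597453] [ 0.     0.     0.001  0.    -0.    -0.001]
[ 0.50723748 -0.120111    0.06587721] [-0.001  0.001  0.002  0.     0.     0.   ]
[ 0.50720529 -0.12009905  0.06585361] [0.001 0.    0.002 0.001 0.    0.001]
[ 0.50718539 -0.12007862  0.06579999] [ 0.     0.004 -0.    -0.002 -0.001 -0.002]
(array([0.0044, 0.0014, 0.0388]), array([-0.0005,  0.0007, -0.0014]))
```

Settled. Last centimetre down, then a check.

Emit:
play_rows(rows=[[[0.0044,0.0014,0.01],[0,0,-0.0014]],[[0.0044,0.0014,0.02],[0,0,-0.0014]],[[0.0044,0.0014,0.03],[0,0,-0.0014]],[[0.0044,0.0014,0.037],[0,0,-0.0014]],[[0.0044,0.0014,0.037],[0,0,-0.0014]],[[0.0044,0.0014,0.037],[0,0,-0.0014]],[[0.0044,0.0014,0.037],[0,0,-0.0014]],[[0.0044,0.0014,0.037],[0,0,-0.0014]],[[0.0044,0.0014,0.037],[0,0,-0.0014]],[[0.0044,0.0014,0.037],[0,0,-0.0014]],[[0.0044,0.0014,0.037],[0,0,-0.0014]],[[0.0044,0.0014,0.037],[0,0,-0.0014]]])

```text
time: 22.07
tool_pos: [0.5076, -0.119, 0.0565]
tcp_rot: [2.286, 2.155, -0.001]
wrist_force: [1.2, 0.3, -0.5]
width: 0.125
grip_force: 46.1
```

Run:
```python
from h import *
from workcell import bot,cams
s=bot.read_state(); c=cams.read_camera("wrist"); K,T=c["K"],wristT(s,c["mount"]);im=c["image"]
d=cams.read_camera("scene");np.savez("scene4.npz",**d)
print(s["tool_pos"],s["wrist_force"],move(s,[.5076,-.1190,.0561],down(np.radians(-3.4))))
th=np.radians(-3.4);e1=np.array([np.cos(th),np.sin(th)]);e2=np.array([-np.sin(th),np.cos(th)]);C=np.array([.5085,-.1187])
def rect(im,K,T,z,w=.05,m=200):
    q=(np.arange(m)+.5)/m*w-w/2; X,Y=np.meshgrid(q,q); W=C+X[...,None]*e1+Y[...,None]*e2
    uv=proj(K,T,np.dstack([W,np.full((m,m),z)]).reshape(-1,3)).reshape(m,m,2).astype(np.float32)
    return cv2.remap(im,uv[...,0],uv[...,1],cv2.INTER_CUBIC)
# foot plane: saturation, left/right/near edges in mm from the square's centre
S=cv2.GaussianBlur(cv2.cvtColor(rect(im,K,T,.0515),cv2.COLOR_RGB2HSV)[:,:,1].astype(float),(0,0),2); mm=lambda i:(i+.5)*.25-25
for y in(115,125,135,145,155): 
    r=np.gradient(S[y]); print("row",mm(y),"L",mm(r[20:70].argmax()+20),"R",mm(r[130:180].argmin()+130))
# card plane: gray lines at the near side
G=cv2.cvtColor(rect(im,K,T,.0215,.06,240),cv2.COLOR_RGB2GRAY)
mm=lambda i:(i+.5)*.25-30
for y in(170,176,182,188,194,200): print("card row",mm(y),"dark cols",[ (mm(x),int(G[y,x])) for x in range(2,238) if G[y,x]<G[y].max()*.8 and G[y,x]==G[y,x-2:x+3].min()][:8])
print("col profile",G[160:215:3,120])
# scene view: foot's lowest edge vs card
```

```text
[ 0.50758817 -0.11902674  0.05653722] [ 1.1571851   0.26738538 -0.54505986] (array([0.0001, 0.    , 0.0017]), array([-0.0005,  0.0008,  0.    ]))
row 3.875 L -14.875 R 14.875
row 6.375 L -14.875 R 14.875
row 8.875 L -14.875 R 14.875
row 11.375 L -14.875 R 14.875
row 13.875 L -14.625 R 14.625
card row 12.625 dark cols [(-16.875, 57), (17.125, 53)]
card row 14.125 dark cols [(-16.875, 55), (17.125, 54)]
card row 15.625 dark cols [(-16.875, 46), (17.125, 46)]
card row 17.125 dark cols [(-16.125, 46), (-15.875, 46), (-13.625, 46), (-12.875, 46), (-12.625, 46), (-11.375, 48), (-11.125, 48), (-10.875, 48)]
card row 18.625 dark cols []
card row 20.125 dark cols []
col profile [ 67 120 149 152 143 144 143 138  93  42  84 133 140 141 145 145 145 144
 143]
```

The foot edges (±14.9 mm) sit centred between the printed lines (±17 mm) and parallel to them. The height is about 10.4 mm, and the pose is steady. Handing in.

```bash
python3 -c "
from workcell import bot
print(bot.finish_job())"
```

```text
the job is handed in; nothing more can be done
None
```

The mug stands released on the table to the right of the block, and the job was handed in with the arm still holding the large stamp about 10 mm above the printed square, centred on it and in line with its sides.

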